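Check the test-strip canisters' underside stamps and clear out the old ones

ROBOT

A 6-joint arm with a two-finger parallel gripper is mounted at the origin on the work surface. World frame = base frame: x ahead of the robot, y to its left, z up, the work surface at z = 0. Lengths are in mm, angles in degrees, forces in N, time in s.
With the tool pointing down it reaches from about 350 to 850 mm from the base axis. Payload 8.1 kg.
Tool frame: the origin (TCP) lies at the centre of the arm's flange, where the gripper is bolted on; the fingertips stand 173 mm ahead of it and the grasp point (between the pads) lies 155 mm ahead of it; z points along the fingers, y is the line along which they close (so a half turn about z gives the same grasp; the last joint's range is limited). The gripper opens to 85 mm and grips with 20 to 120 N. Pads are 22 mm wide; open, the fingers measure 114 mm over their backs; the gripper's body (76 mm by 85 mm) begins 54 mm behind the grasp point. The pads swing forward as they close: fully open they stand 13 mm farther back than shut.
Start: joints at [-70.841, 7.471, 85.268, -0, 87.261, -4.893], TCP at [244.567, -547.899, 404.692] pointing down, gripper open.
Joint ranges: [-169.43, 169.43], [-51.17, 129.36], [1.28, 143.12], [-76.62, 256.62], [0, 156.53], [-152.29, 152.29]. Speed limits (degrees/s): [136.94, 136.94, 159.86, 180, 180, 180].

INTERFACE

Orientations are given as [roll, pitch, yaw] about the fixed x, y, z axes, in that order (R = Rz(yaw) Ry(pitch) Rx(roll)).
In Python, from bench import * gives the robot as it stands.
- The arm moves only by the shell command python3 -m jog 'ROWS' [FORCE]. ROWS is text: rows parted by semicolons, each of 7 numbers parted by spaces: the shift along the tool's x, y, z scaled (see below), then the turn, a rotation vector about the tool's x, y, z scaled (see below), then the closure, from -1 (fully open) to 1 (shut). In form: tx ty tz wx wy wz hand; .... A call has 1 to 5 rows; each row shifts and turns the commanded pose from where the row before left it, along the tool's axes as they then stand; what a row does not reach is not made up. The controller multiplies each number of a shift by 0.1 m and each number of a turn by 60 degrees. A row lasts 1/8 s, in which the tool goes at most 62.5 mm and 10.7 degrees, less where a joint would pass 70% of its speed; a pose out of reach is approached as far as the arm can. A call with a number of a shift or a turn outside -1 to 1 is refused whole. A call with a gripper value outside its range is refused whole. The fingers move at their own pace and stop on an object; FORCE is the grip in N (left out, the last holds). Time passes only in rows, so rows that do not move let the fingers close. It gives the time, the measured TCP pose, the force, the opening and the grip force at its end, in the units of the state.
- sense(): the state, without advancing time (a new reading comes with each control period).
- snapshot(name): name is "scene" or "top" or "wrist"; returns a dict with "img" (420x560x3 uint8, red, green, blue), "fx", "fy", "cx", "cy" (pixels), "extrinsics" (4x4, takes a point from camera to world coordinates). Camera axes: x right, y down, z forward; pixel columns grow to the right and rows downward; lengths in mm; the calibration is good to about 2 mm. A picture is of the moment at which its call begins. There is no depth.
- hand_in(): hands the job in; it is judged then, once.
The state is a dict: "time": time; "joint_pos": joint angles; "qd": joint speeds; "joint_efforts": joint torques, N m; "tool_pos": TCP position; "tcp_rot": TCP orientation; "ft_force": force on the tool from outside, world axes, zero at the start; "wrist_torque": the same for the moment, N m; "finger_gap": finger opening in mm; "grip_force": force on a finger pad.
Only numpy, scipy, OpenCV 4.12 (cv2) and the standard library are available. Lean on these libraries where they do the work, as an engineer would, in place of code of your own. Each camera call takes 0.05 s, during which the arm holds its last target. There are 200 camera calls.

TASK

Tip all three standing test-strip canisters over onto their sides in their lanes, lids towards the robot, so that the stamps on their undersides face the far side and can be read; all three must lie there, short of the dark bay, before any is sorted. Then push the two whose underside shows a straight bar (out of date) along their lane walls until they lie wholly in the dark bay at the robot's end, and leave the one with the round dot lying on the light floor, wholly clear of the bay. Leave the tape roll in the fourth lane and everything around the tray alone.

Things in the scene. Friction and masses are not known exactly. Their poses are not given: they have to be found in the camera images.
- tray: Fixed four-lane tray on the counter, 306 (x) by 286 mm (y). Origin at counter level, in mid-width, 151 mm behind the outer front edge (nearest the robot); x runs along the lanes away from the robot, y left, z up. Floor 4 mm thick. Lane walls 6 mm thick, tops 32 mm above the counter, along x at y = -140, -70, 0, 70, 140 mm: lanes 64 mm wide, middle lines at y = -105, -35, 35, 105 mm.
- tray_line (a point): Middle of the rear edge of the dark discard bay, on the tray floor (tray x = -45 mm, y = 0). The bay is the dark front part of the floor in all lanes, from x = -145 mm (inner face of the front cross wall, as high as the lane walls) to x = -45 mm; the floor behind it is lighter grey.
- tray_rear (a point): Middle of the rear edge of the tray floor (tray x = +155 mm, y = 0). The lanes have no wall at this end.
- can_a_mid (a point): Test-strip canister, loose, about 110 g: white cylinder with grey lid, 48 mm diameter all along, 80 mm tall, standing in a tray lane near its middle line, 85 to 110 mm behind the tray origin; pushed at lid height it tips rather than slides. All three look alike. Point: its centre, 40 mm from either end; z from underside to lid. Its underside carries a dark straight bar (44 x 9 mm) across the middle: out of date.
- can_b_mid (a point): Test-strip canister, loose, about 110 g: white cylinder with grey lid, 48 mm diameter all along, 80 mm tall, standing in a tray lane near its middle line, 85 to 110 mm behind the tray origin; pushed at lid height it tips rather than slides. All three look alike. Point: its centre, 40 mm from either end; z from underside to lid. Its underside carries a dark straight bar (44 x 9 mm) across the middle: out of date.
- can_c_mid (a point): Test-strip canister, loose, about 110 g: white cylinder with grey lid, 48 mm diameter all along, 80 mm tall, standing in a tray lane near its middle line, 85 to 110 mm behind the tray origin; pushed at lid height it tips rather than slides. All three look alike. Point: its centre, 40 mm from either end; z from underside to lid. Its underside carries a dark round dot (28 mm across) in the middle: still good.
- tape_mid (a point): Roll of blue tape, 50 mm across, 19 mm high, lying flat in the tray lane that has no canister. Bystander; the point is its centre.
- thermometer: Grey and white hand thermometer lying on the counter to the left, about 150 mm long, 30 mm high. Bystander; origin under its middle.
- mug: White mug, 80 mm wide, 90 mm tall, on the left. Bystander; origin under its middle.
- tape2: Roll of yellow tape, 64 mm across, 24 mm high, on the right. Bystander; origin under its middle.
- oximeter: Finger oximeter, 60 x 32 mm, 31 mm high, on the right. Bystander; origin under its middle.
- gel: White gel bottle, 60 mm diameter, 150 mm tall, on the right at the back. Bystander; origin under its middle.
- can_a: The same canister as can_a_mid; origin at the centre of its underside, z towards the lid.
- can_b: The same canister as can_b_mid; origin at the centre of its underside, z towards the lid.
- can_c: The same canister as can_c_mid; origin at the centre of its underside, z towards the lid.
There are look-alikes about, which are no part of the job. What is shaped like the can_a but green, orange or pink is not meant.

How it is judged:
By the outcome, as a careful person would: the job done as asked, in the order asked, and still so for the second after the job is handed in, with the robot touching nothing.
It also fails if it takes over 51 s, if anything falls off the work surface, if the arm or the gripper's body presses on something with over 40 N, if the wrist force passes 120 N, or if a joint passes its speed limit or range.

## Working session

There is one attempt and no reset: what is moved stays moved. The work goes in short steps, Python scripts to look and compute and a shell command to move; the robot and the scene stay as the last step left them, time stands still between calls to the robot, and variables do not carry over. Pictures are saved under pics/ and viewed, at most 10 in all, crops included, and the job is handed in when it is done.

```bash
mkdir -p pics
python3 - <<'E'
from bench import *
import cv2,numpy as np
s=sense();print({k:np.round(v,3) for k,v in s.items()})
ims=[]
for n in("scene","top"):
    d=snapshot(n);cv2.imwrite(f"pics/{n}0.png",d["img"][:,:,::-1]);np.savez(f"{n}.npz",**d)
    print(n,d["fx"],d["fy"],d["cx"],d["cy"],np.round(d["extrinsics"],4).tolist())
E
ls
```

```text
{'time': np.float64(0.0), 'joint_pos': array([-7.0838e+01,  7.5150e+00,  8.5331e+01,  1.0000e-03,  8.7258e+01,
       -4.8920e+00]), 'qd': array([ 0.038, -0.021,  0.004, -0.069, -0.017,  0.039]), 'joint_efforts': array([ 1.0000e-03, -5.6940e+01, -5.0055e+01,  0.0000e+00,  1.5000e-02,
       -0.0000e+00]), 'tool_pos': array([ 244.513, -547.669,  403.634]), 'tcp_rot': array([-1.79897e+02, -9.00000e-03,  2.40530e+01]), 'ft_force': array([-0.417, -0.092,  0.726]), 'wrist_torque': array([-0.001,  0.023,  0.035]), 'grip_force': np.float64(0.0), 'finger_gap': np.float64(85.33)}
scene 434.2261867564267 434.2261867564267 279.7427965915724 208.06045391101497 [[0.1922, 0.6026, -0.7746, 1456.9626], [0.9812, -0.1042, 0.1624, -171.1187], [0.0172, -0.7912, -0.6113, 758.8718], [0.0, 0.0, 0.0, 1.0]]
top 442.5945509620007 442.5945509620007 286.68018100796587 212.07434764301476 [[-0.0231, -0.9956, 0.091, 486.8356], [-0.9995, 0.0209, -0.0254, 17.1769], [0.0234, -0.0915, -0.9955, 1125.27], [0.0, 0.0, 0.0, 1.0]]
pics
scene.npz
top.npz
```

View pics/scene0.png

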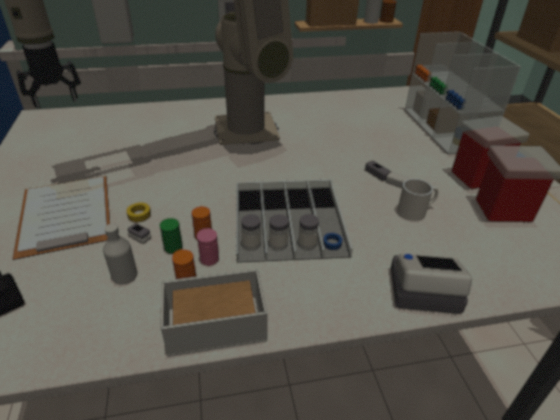

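View pics/top0.png

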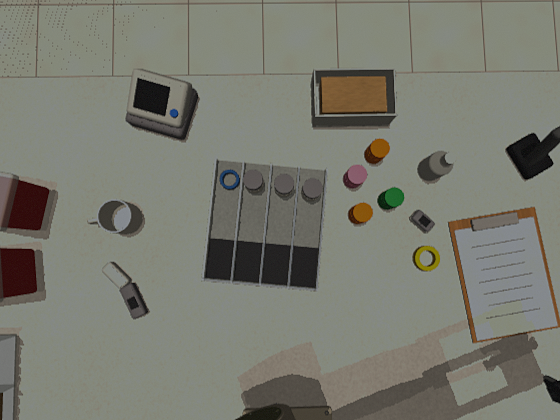

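The top view shows the tray with corners at about (217,160), (326,169), (316,290) and (205,279). The white canisters with grey lids stand at (253,180), (284,184) and (312,189), and the blue tape lies in the leftmost lane at (229,180). The green, orange and pink look-alikes at (391,198), (361,213), (377,150) and (356,175) are outside the tray and the wrong colour. I'll confirm with one enlarged crop.

Run:
```python
import cv2
i=cv2.imread("pics/top0.png")[150:300,190:340]
i=cv2.convertScaleAbs(cv2.resize(i,(600,600),interpolation=cv2.INTER_CUBIC),alpha=1.4)
cv2.imwrite("pics/crop0.png",i)
```

```text
(no output)
```

View pics/crop0.png

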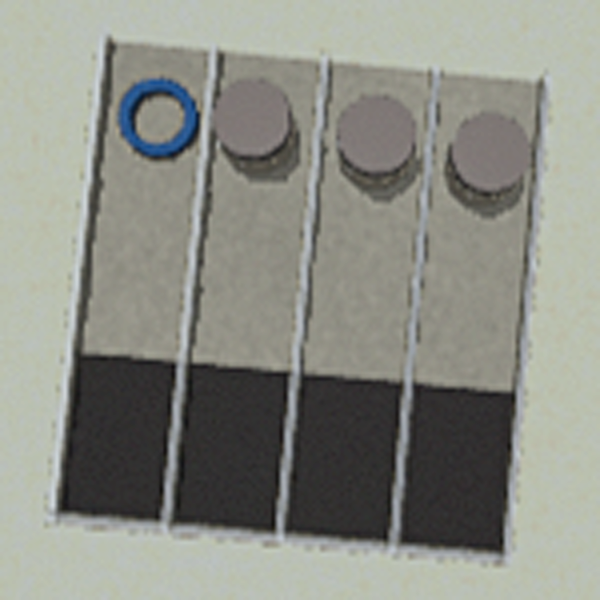

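The crop shows three grey lids at crop (254,117), (376,134) and (489,152), on white bodies, one in each of the three lanes to the right of the tape. They are the canisters meant. The wall tops are at crop (108,40)/(55,517) on the left and (543,78)/(505,555) on the right.

```bash
cat > h.py <<'E'
import numpy as np,cv2
from scipy.optimize import least_squares
def ray(d,u,v,z):
    E=d["extrinsics"];r=E[:3,:3]@[(u-d["cx"])/d["fx"],(v-d["cy"])/d["fy"],1.];o=E[:3,3]
    return (o+r*(z-o[2])/r[2])[:2]
E
python3 - <<'E'
from h import *
d=np.load("top.npz")
c=lambda u,v,z:ray(d,190+(u+.5)/4-.5,150+(v+.5)/4-.5,z)
obs=[((108,40),(155,140)),((543,76),(155,-140)),((55,517),(-148,140)),((505,553),(-148,-140)),((325,60),(155,0)),((284,537),(-148,0)),((212,50),(155,70)),((436,70),(155,-70))]
W=np.array([c(*o[0],32) for o in obs]);T=np.array([o[1] for o in obs])
lo=[((81,354),(-45,136)),((513,392),(-45,-136))]
W=np.vstack([W]+[c(*o[0],4) for o in lo]);T=np.vstack([T,[o[1] for o in lo]])
f=lambda p:((np.c_[T[:,0]*np.cos(p[2])-T[:,1]*np.sin(p[2]),T[:,0]*np.sin(p[2])+T[:,1]*np.cos(p[2])]+p[:2]-W).ravel())
r=least_squares(f,[500,0,0],x_scale=[1,1,.01]);p=r.x
print(p[:2],np.degrees(p[2]),np.round(r.fun,1))
R=np.array([[np.cos(p[2]),-np.sin(p[2])],[np.sin(p[2]),np.cos(p[2])]])
np.save("tray.npy",p)
for q,z in [((254,117),84),((376,134),84),((489,152),84),((159,117),23)]:
    w=c(*q,z);print(w,R.T@(w-p[:2]))
E
```

```text
[556.081567    42.69444792] -6.1813441177194965 [ 3.2  3.9  0.9 -2.8 -3.6  1.8 -5.2 -2.7  3.3 -0.1 -3.2  1.7  3.2 -1.
  3.4 -0.3 -1.5 -1.  -0.7  0.6]
[662.85193584  68.48850894] [103.37222186  37.14066496]
[651.2506019   -3.72611633] [ 99.61409375 -35.90329115]
[639.13724273 -70.67064368] [  94.77945608 -103.76292194]
[674.30426163 131.03784324] [108.02292461 100.55947883]
```

```bash
cat >> h.py <<'E'
def tray(): 
    p=np.load("tray.npy");c,s=np.cos(p[2]),np.sin(p[2]);return p[:2],np.array([[c,-s],[s,c]])
def where():
    from bench import sense
    s=sense();o,R=tray()
    print("t %.2f tray xy %s tipz %.1f rot %s f %s"%(s["time"],np.round(R.T@(np.array(s["tool_pos"][:2])-o),1),s["tool_pos"][2]-173,np.round(s["tcp_rot"],1),np.round(s["ft_force"],1)))
E
python3 -m jog '0 0 0 0 0 0.168 1;0 0 0 0 0 0.168 1;0 0 0 0 0 0.168 1;0.3 -0.4 0 0 0 0 1;0.3 -0.4 0 0 0 0 1'
python3 -m jog '0.3 -0.4 0 0 0 0 1;0.3 -0.4 0 0 0 0 1;0.3 -0.4 0 0 0 0 1;0.3 -0.4 0 0 0 0 1;0.3 -0.4 0 0 0 0 1'
python3 -m jog '0.3 -0.4 0 0 0 0 1;0.3 -0.4 0 0 0 0 1;0.3 -0.4 0 0 0 0 1;0.3 -0.4 0 0 0 0 1;0.3 -0.4 0 0 0 0 1'
python3 -m jog '0.06 0 0 0 0 0 1;0 0 0 0 0 0 1;0 0 0 0 0 0 1'
python3 -c "from h import *;where()"
```

```text
time: 0.72
tool_pos: [313.1, -474.1, 404.0]
tcp_rot: [-179.9, 0.0, -6.3]
ft_force: [0.7, -0.1, 0.9]
finger_gap: 0.0
grip_force: 0.0
time: 1.35
tool_pos: [484.4, -290.7, 404.3]
tcp_rot: [-180.0, 0.0, -6.2]
ft_force: [1.1, -0.8, 0.5]
finger_gap: -0.2
grip_force: 0.0
time: 1.98
tool_pos: [655.1, -108.1, 404.1]
tcp_rot: [-180.0, 0.0, -6.2]
ft_force: [-0.0, -0.3, -0.1]
finger_gap: -0.2
grip_force: 0.0
time: 2.35
tool_pos: [659.6, -111.2, 404.5]
tcp_rot: [180.0, 0.0, -6.3]
ft_force: [0.0, 0.6, -0.9]
finger_gap: 0.4
grip_force: 0.0
t 2.35 tray xy [ 119.5 -141.8] tipz 231.5 rot [180.    0.   -6.3] f [ 0.   0.6 -0.9]
```

```bash
python3 -m jog '0.3 -0.38 0 0 0 0 1;0 0 0.55 0 0 0 1;0 0 0.55 0 0 0 1;0 0 0.55 0 0 0 1;0 0 0 0 0 0 1'|head -2
python3 -c "from h import *;where()"
```

```text
time: 2.98
tool_pos: [690.8, -76.2, 233.4]
t 2.98 tray xy [ 146.7 -103.7] tipz 60.4 rot [-180.     0.7   -6.3] f [-0.6  0.2  0.6]
```

```bash
python3 -m jog '-0.12 0 -0.05 0 0 0 1;-0.08 0 0 0 0 0 1;-0.08 0 0 0 0 0 1;-0.08 0 0 0 0 0 1;-0.08 0 0 0 0 0 1'
python3 -m jog '-0.08 0 0 0 0 0 1;-0.08 0 0 0 0 0 1;-0.08 0 0 0 0 0 1;0 0 0 0 0 0 1;0 0 0 0 0 0 1'
python3 - <<'E'
from h import *;from bench import *
where()
d=snapshot("top");cv2.imwrite("pics/top1.png",cv2.convertScaleAbs(cv2.resize(d["img"][150:300,190:340,::-1],(600,600),interpolation=2),alpha=1.4))
E
```

```text
time: 3.6
tool_pos: [649.9, -70.8, 245.0]
tcp_rot: [180.0, -0.0, -6.2]
ft_force: [-0.1, 0.0, -0.2]
finger_gap: 0.1
grip_force: 0.2
time: 4.22
tool_pos: [626.6, -68.3, 244.8]
tcp_rot: [180.0, -0.0, -6.2]
ft_force: [0.3, -0.5, 0.0]
finger_gap: 0.1
grip_force: 0.0
t 4.22 tray xy [  82.1 -102.7] tipz 71.8 rot [180.   -0.   -6.2] f [ 0.3 -0.5  0. ]
```

View pics/top1.png

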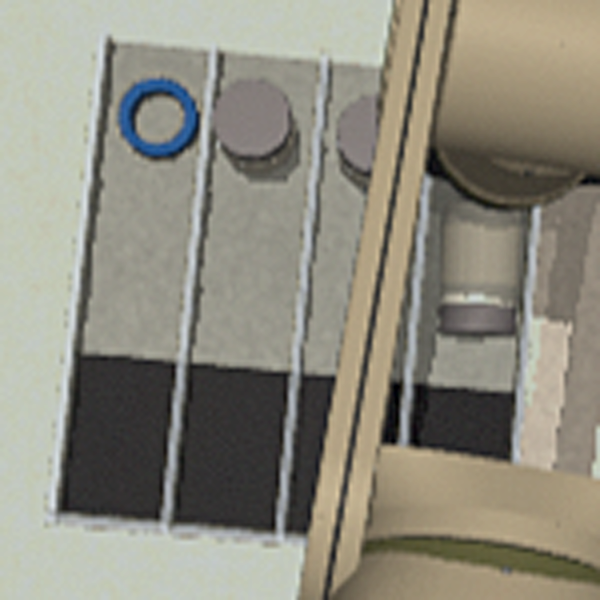

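The picture shows the right-hand can lying in its lane, lid towards the robot. Its front edge is at crop y≈333, short of the bay edge at ≈390. I'll do the same for the next two.

```bash
python3 -m jog '0.35 0 0 0 0 0 1;0.35 0 0 0 0 0 1;0 -0.34 0 0 0 0 1;0 -0.34 0 0 0 0 1;0 0 0 0 0 0 1' >/dev/null
python3 -c "from h import *;where()"
```

```text
t 4.90 tray xy [152.  -32.1] tipz 71.4 rot [-180.    0.   -6.] f [-0.2 -0.6 -0.4]
```

```bash
python3 -m jog '-0.08 0 0 0 0 0 1;-0.08 0 0 0 0 0 1;-0.08 0 0 0 0 0 1;-0.08 0 0 0 0 0 1;-0.08 0 0 0 0 0 1' >/dev/null
python3 -m jog '-0.08 0 0 0 0 0 1;-0.08 0 0 0 0 0 1;-0.08 0 0 0 0 0 1;0 0 0 0 0 0 1;0 0 0 0 0 0 1' >/dev/null
python3 -c "from h import *;where()"
python3 -m jog '0.35 0 0 0 0 0 1;0.35 0 0 0 0 0 1;0 -0.36 0 0 0 0 1;0 -0.36 0 0 0 0 1;0 0 0 0 0 0 1' >/dev/null
python3 -c "from h import *;where()"
```

```text
t 6.15 tray xy [ 88.1 -34.7] tipz 71.9 rot [-180.    -0.    -6.2] f [-0.5  0.5  0.3]
t 6.78 tray xy [157.9  40. ] tipz 71.4 rot [-180.    0.   -6.] f [-0.4 -0.  -0.3]
```

```bash
python3 -m jog '-0.08 0 0 0 0 0 1;-0.08 0 0 0 0 0 1;-0.08 0 0 0 0 0 1;-0.08 0 0 0 0 0 1;-0.08 0 0 0 0 0 1' >/dev/null
python3 -m jog '-0.08 0 0 0 0 0 1;-0.08 0 0 0 0 0 1;-0.08 0 0 0 0 0 1;0 0 0 0 0 0 1;0 0 0 0 0 0 1' >/dev/null
python3 -m jog '0.4 0 0 0 0 0 1;0.4 0 -0.3 0 0 0 1;0 0 -0.6 0 0 0 1;0 0.3 0 0 0 0 1;0 0 0 0 0 0 1' >/dev/null
python3 - <<'E'
from h import *;from bench import *
where();ims=[]
for n,(r,c) in (("scene",(170,220)),("top",(150,190))):
    d=snapshot(n);np.savez(n+"2.npz",**d);h,w=(100,140) if n=="scene" else (150,150)
    ims.append(cv2.convertScaleAbs(cv2.resize(d["img"][r:r+h,c:c+w,::-1],(400*w//h,400),interpolation=2),alpha=1.4))
i=np.hstack(ims);print(i.shape);cv2.imwrite("pics/b2.png",cv2.resize(i,(800,int(i.shape[0]*800/i.shape[1]))))
cv2.imwrite("pics/wrist2.png",snapshot("wrist")["img"][:,:,::-1])
E
```

```text
t 8.65 tray xy [174.7   5.3] tipz 162.7 rot [ 1.8e+02 -1.0e-01 -6.3e+00] f [-1.1  0.4  0.1]
(400, 960, 3)
```

View pics/b2.png

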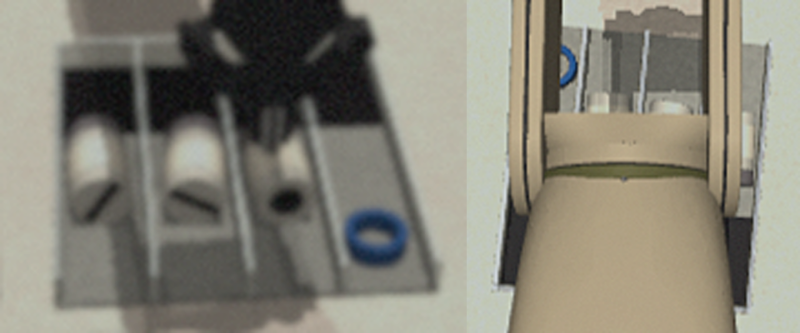

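Seen from the far side, all three lie on the light floor short of the bay. The undersides at crop (103,200), in lane y=-105, and (195,203), in lane y=-35, each show a straight bar. The one at crop (287,200), in lane y=+35, shows a round dot. So I push the -35 and -105 lanes.

```bash
python3 -m jog '-0.25 0.2 0 0 0 0 1;-0.25 0.22 0 0 0 0 1;0 0 0.47 0 0 0 1;0 0 0.47 0 0 0 1;0 0 0.47 0 0 0 1' >/dev/null
python3 -m jog '0 0 0 0 0 0 1;0 0 0 0 0 0 1' >/dev/null
python3 - <<'E'
from h import *
where();o,R=tray();d=np.load("scene2.npz")
for u,v in((100,222),(197,225),(287,214)): print(R.T@(ray(d,220+u*.3,170+v*.3,4)-o))
E
```

```text
t 9.68 tray xy [124.5 -34.2] tipz 22.2 rot [-1.8e+02 -1.0e-01 -6.2e+00] f [ 0.7 -0.4  0.8]
[  62.82284267 -107.29520494]
[ 71.38513295 -31.6004679 ]
[63.03581923 40.71994679]
```

```bash
python3 -m jog '-0.15 0 0 0 0 0 1;-0.15 0 0 0 0 0 1;-0.15 0 0 0 0 0 1;-0.15 0 0 0 0 0 1;-0.15 0 0 0 0 0 1' >/dev/null
python3 -m jog '-0.15 0 0 0 0 0 1;-0.15 0 0 0 0 0 1;-0.15 0 0 0 0 0 1;-0.15 0 0 0 0 0 1;-0.08 0 0 0 0 0 1' >/dev/null
python3 -m jog '-0.08 0 0 0 0 0 1;-0.08 0 0 0 0 0 1;0 0 0 0 0 0 1;0 0 0 0 0 0 1'
python3 - <<'E'
from h import *;from bench import *
where();ims=[]
for n,(r,c) in (("scene",(170,220)),("top",(150,190))):
    d=snapshot(n);np.savez(n+"3.npz",**d);h,w=(100,140) if n=="scene" else (150,150)
    ims.append(cv2.convertScaleAbs(cv2.resize(d["img"][r:r+h,c:c+w,::-1],(400*w//h,400),interpolation=2),alpha=1.4))
i=np.hstack(ims);cv2.imwrite("pics/b3.png",cv2.resize(i,(800,int(i.shape[0]*800/i.shape[1]))))
E
```

```text
time: 11.42
tool_pos: [517.3, 12.0, 193.3]
tcp_rot: [180.0, 0.1, -6.2]
ft_force: [0.3, 0.2, -0.3]
finger_gap: 0.2
grip_force: 0.0
t 11.43 tray xy [-35.3 -34.7] tipz 20.3 rot [ 1.8e+02  1.0e-01 -6.2e+00] f [ 0.3  0.2 -0.3]
```

View pics/b3.png

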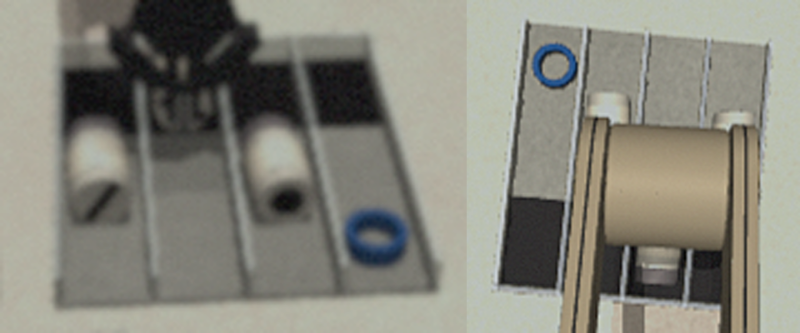

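The middle can is now in the bay area, with its lid front at about crop (657,286) in the right half. The dot on the y=+35 can at crop (287,202) is now fully visible.

Run:
```python
from h import *
o,R=tray();d=np.load("top3.npz")
for v in(283,286): print(R.T@(ray(d,190+(657-466.7)*.45,150+v*.45,28)-o))
i=cv2.resize(d["img"][235:300,240:330,::-1],(720,520),interpolation=2);cv2.imwrite("pics/c3.png",cv2.convertScaleAbs(i,alpha=1.5))
```

```text
[-126.11370917  -36.46796436]
[-129.38485184  -36.75353102]
```

View pics/c3.png

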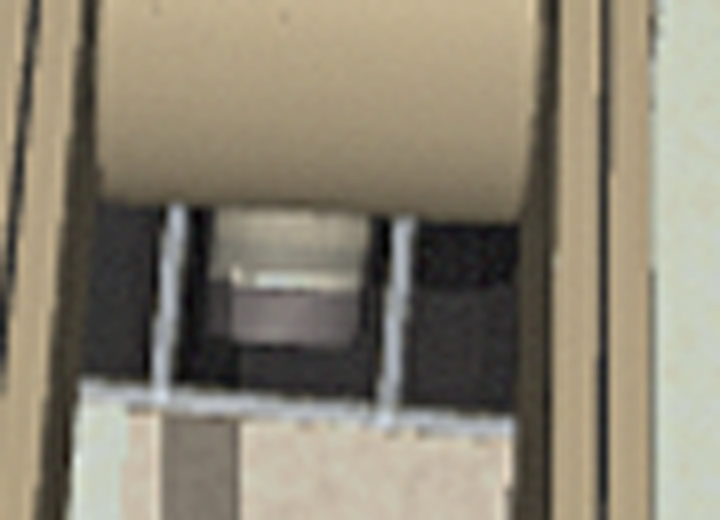

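Enlarged, the lid front is at crop row 347 and the front wall is at about 392. That puts the lid near tray x=-129 and the underside near -49. I'll push it 7 mm further, then back off and go to the y=-105 lane, lifting over the wall.

```bash
python3 -m jog '-0.07 0 0 0 0 0 1;0 0 0 0 0 0 1;0 0 0 0 0 0 1;0.2 0 0 0 0 0 1;0.2 0 -0.3 0 0 0 1' >/dev/null
python3 -m jog '0 0 -0.5 0 0 0 1;0.4 0.2 0 0 0 0 1;0.45 0.25 0 0 0 0 1;0.43 0.25 0 0 0 0 1;0 0 0 0 0 0 1' >/dev/null
python3 -c "from h import *;where()"
```

```text
t 12.78 tray xy [ 127.7 -106.9] tipz 99.2 rot [180.    0.   -6.3] f [-0.7  0.2 -0.6]
```

```bash
python3 -m jog '0 0 0.4 0 0 0 1;0 0 0.4 0 0 0 1;0 0 0 0 0 0 1;-0.15 0 0 0 0 0 1;-0.15 0 0 0 0 0 1' >/dev/null
python3 -m jog '-0.15 0 0 0 0 0 1;-0.15 0 0 0 0 0 1;-0.15 0 0 0 0 0 1;-0.15 0 0 0 0 0 1;-0.15 0 0 0 0 0 1' >/dev/null
python3 -m jog '-0.15 0 0 0 0 0 1;-0.15 0 0 0 0 0 1;-0.1 0 0 0 0 0 1;-0.08 0 0 0 0 0 1;-0.08 0 0 0 0 0 1' >/dev/null
python3 -m jog '0 0 0 0 0 0 1;0 0 0 0 0 0 1' 
python3 -c "from h import *;where()"
```

```text
time: 14.9
tool_pos: [509.9, -57.7, 193.5]
tcp_rot: [-180.0, 0.0, -6.2]
ft_force: [0.1, -0.3, -0.2]
finger_gap: 0.1
grip_force: 0.0
t 14.90 tray xy [ -35.1 -104.7] tipz 20.5 rot [-180.     0.    -6.2] f [ 0.1 -0.3 -0.2]
```

Another 7 mm, then back off, go up and clear of the view to the right.

```bash
python3 -m jog '-0.07 0 0 0 0 0 1;0 0 0 0 0 0 1;0 0 0 0 0 0 1;0.3 0 0 0 0 0 1;0 0 -0.5 0 0 0 1' >/dev/null
python3 -m jog '0 0 -0.6 0 0 0 1;0 0 -0.6 0 0 0 1;-0.1 0.5 -0.5 0 0 0 1;-0.3 0.5 0 0 0 0 1;-0.3 0.5 0 0 0 0 1' >/dev/null
python3 -m jog '-0.3 0.5 0 0 0 0 1;-0.3 0.5 0 0 0 0 1;-0.3 0.5 0 0 0 0 1;0 0.5 0 0 0 0 1;0 0 0 0 0 0 1' >/dev/null
python3 - <<'E'
from h import *;from bench import *
where();ims=[]
for n,(r,c) in (("scene",(170,220)),("top",(150,190))):
    d=snapshot(n);np.savez(n+"4.npz",**d);h,w=(100,140) if n=="scene" else (150,150)
    if n=="top": cv2.imwrite("pics/top4.png",cv2.convertScaleAbs(cv2.resize(d["img"][150:300,190:340,::-1],(600,600),interpolation=2),alpha=1.4))
    else: cv2.imwrite("pics/scene4.png",d["img"][:,:,::-1])
E
```

```text
t 16.77 tray xy [-171.9 -451.2] tipz 233.9 rot [-180.     0.    -6.4] f [-0.7  0.2  1.3]
```

View pics/top4.png

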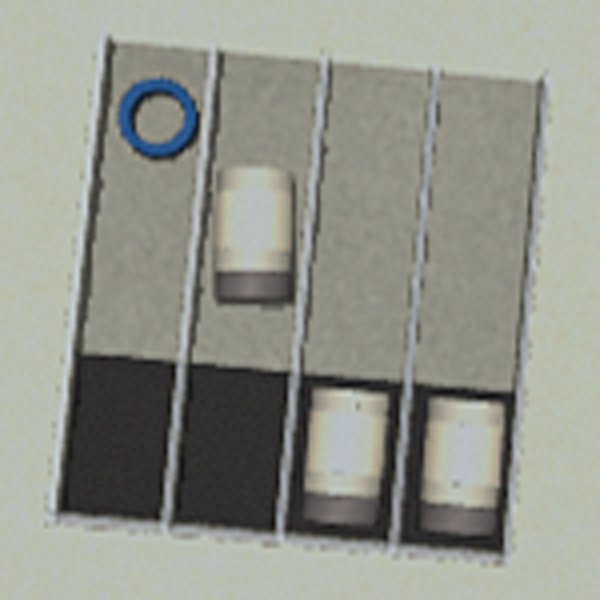

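View pics/scene4.png

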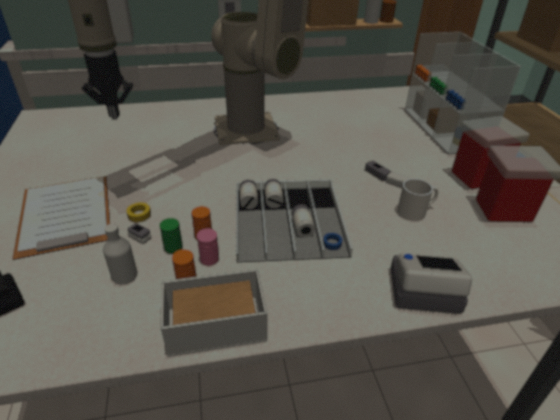

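All three lie as wanted in the top view. The rear edges of the bar cans are at crop rows ≈388 and ≈397, against a bay edge at ≈378–390. I'll check that margin numerically.

Run:
```python
from h import *
o,R=tray();d=np.load("top4.npz")
c=lambda u,v,z:np.round(R.T@(ray(d,190+(u+.5)/4-.5,150+(v+.5)/4-.5,z)-o),1)
for u,v,z in((347,388,28),(347,388,52),(341,527,28),(461,397,28),(461,397,52),(457,537,28),(300,374,4),(403,383,4),(513,392,4),(255,168,28),(254,303,28)): print(u,v,z,c(u,v,z))
g=d["img"].sum(2).astype(int)
for uu in(274,276,278,303,305,307): print(uu,g[236:256,uu])
```

```text
347 388 28 [-51.  -31.7]
347 388 52 [-51.3 -31.8]
341 527 28 [-136.   -35.5]
461 397 28 [ -50.6 -102.5]
461 397 52 [ -50.9 -100.9]
457 537 28 [-136.1 -106.9]
300 374 4 [-44.4  -1.4]
403 383 4 [-44.5 -66.7]
513 392 4 [ -44.3 -136.5]
255 168 28 [80.5 37.3]
254 303 28 [-3.6 30.2]
274 [299 306 308 306 306 301 311 268 145  84  71 287 411 389 385 384 392 398
 405 407]
276 [297 299 296 296 299 300 313 292 204  80  60 290 422 400 395 395 399 403
 410 412]
278 [299 307 316 315 315 303 302 299 213  77  63 235 381 408 407 410 405 400
 407 408]
303 [305 309 298 293 297 293 293 304 303 313 258  68  71 196 345 391 376 382
 378 388]
305 [289 289 305 303 298 300 299 299 296 303 250  91  72 151 326 411 395 397
 393 376]
307 [298 296 301 307 298 304 314 304 294 303 274 145  81  93 301 423 401 397
 400 396]
```

```bash
python3 -c "
from bench import *
print(hand_in())"
```

```text
the job is handed in; nothing more can be done
None
```

I handed the job in with all three canisters tipped before any was sorted: the two bar-stamped ones lie wholly in the dark bay (about 6 mm inside its rear edge), the dot one lies on the light floor about 40 mm clear of it, and the tape roll and everything around the tray look undisturbed in the final pictures (about 17 s of 51 s used).

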